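Send a vial carrier down the gravity rail

ROBOT

A 7-joint arm with a two-finger parallel gripper is mounted at the origin on a cart in front of the work surface, level with it; the furniture and walls round the work are solid. World frame = base frame: x ahead of the robot, y to its left, z up, the work surface at z = 0. Lengths are in m, angles in rad, forces in N, time in s.
With the tool pointing down it reaches from about 0.4 to 0.85 m from the base axis. Payload 4.5 kg.
Tool frame: the origin (TCP) lies midway between the tips of the shut fingers; the grasp point (between the pads) lies 19 mm behind it; z points along the fingers, y is the line along which they close (so a half turn about z gives the same grasp; the last joint's range is limited). The gripper opens to 88 mm and grips with 3 to 60 N. Pads are 18 mm wide; open, the fingers measure 123 mm over their backs; the gripper's body (75 mm by 187 mm) begins 45 mm behind the grasp point.
Start: joints at [-1.081, 0.689, -0.195, 1.565, 0.157, 0.902, -0.215], TCP at [0.275, 0.561, 0.239] pointing down, gripper open.
Joint ranges: [-3.01, 3.01], [-0.46, 2.08], [-1.47, 1.51], [0.13, 2.56], [-1, 4.14], [0.04, 2.09], [-2.66, 2.66]. Speed limits (rad/s): [2.57, 2.57, 3.14, 3.14, 3.14, 3.14, 3.14].

INTERFACE

Orientations are given as a unit quaternion [x, y, z, w].
In Python, from plant import r, eyes, finish_job gives the robot as it stands. The module is installed in compiled form; this text tells all that it offers.
- The arm moves only by the tool move_arm, never from a script. Its argument "motion" is a list of rows, each a list of 7 numbers: the shift along the tool's x, y, z in mm, then the turn, a rotation vector about the tool's x, y, z in degrees, then the closure, from 0 (fully open) to 1 (shut). A call has 1 to 5 rows; each row is the pose to reach, as a shift and turn from the pose commanded when the call began, along the tool's axes at that moment; what a row does not reach only later rows make up. A row lasts 1/8 s, in which the tool goes at most 62.5 mm and 10.7 degrees, less where a joint would pass 70% of its speed; a pose out of reach is approached as far as the arm can. A call with a gripper value outside its range is refused whole. The fingers move at their own pace and stop on an object; "newtons" is the grip in N (left out, the last holds). Time passes only in rows, so rows that repeat a pose let the fingers close. It gives the time, the measured TCP pose, the force, the opening and the grip force at its end, in the units of the state.
- r.get_state(): the state, without advancing time (a new reading comes with each control period).
- eyes.snapshot(name): name is "scene" or "side" or "wrist"; returns a dict with "frame" (480x640x3 uint8, red, green, blue), "z_map" (480x640 float32, m along the optical axis (not along the pixel's ray), 0 where there is no reading), "intrinsics" (3x3 intrinsics, pixels), "dist" ([k1, k2, p1, p2, k3] as OpenCV has them; the pictures are not rectified), "world_to_cam" (4x4, takes a point from world to camera coordinates). Camera axes: x right, y down, z forward; pixel columns grow to the right and rows downward; lengths in m; the calibration is good to about 2 mm. A picture is of the moment at which its call begins.
- finish_job(): hands the job in; it is judged then, once.
The state is a dict: "clock": time; "q": joint angles; "qd": joint speeds; "joint_torque": joint torques, N m; "tool_pos": TCP position; "eef_rot": TCP orientation; "contact_force": force on the tool from outside, world axes, zero at the start; "moment": the same for the moment, N m; "opening": opening from 0.0 (shut) to 1.0 (fully open); "finger_force": force on a finger pad.
Only numpy, scipy, OpenCV 4.12 (cv2) and the standard library are available. Lean on these libraries where they do the work, as an engineer would, in place of code of your own. Each camera call takes 0.05 s, during which the arm holds its last target. There are 200 camera calls.

TASK

Take the roller carrier that holds the two vials by the black tab on its top, lower it over the sloping rail until its rollers sit on the bar at the yellow band near the high end, and let go of it there, so that it rolls down by itself and comes to rest against the red stop. Keep the carrier upright, and leave the empty carrier where it stands.

Things in the scene. Friction and masses are not known exactly. Their poses are not given: they have to be found in the camera images.
- loaded_carrier: Blue saddle-shaped roller carrier with a white-capped vial on a shelf on each side. Stands on its feet, open below. Origin: centre of its underside; z up, x the way it rolls (ends alike), y across. 60 mm in x, 110 in y over the shelves (vials reach z = 74), 0.2 kg. Black grip tab on top: 30 mm in x, 14 mm thick in y (grip across this), from z = 96 (top plate) to z = 140.
- loaded_groove (a point): Point of the loaded carrier 61 mm straight above its origin, where the bar's axis lies when the two V-grooved rollers (at x = -15 and +15 mm, between side walls 28 mm apart that flare to 47 at the feet) sit on the bar. With the carrier held level the uphill roller meets the bar first, this point then about 3 mm above the axis; it settles onto both when let go.
- rail_bar: Sloping round steel bar, 14 mm thick, on a stand fixed to the table. Origin: on its axis, mid yellow band (50 mm long, near the high end), 136 mm above the table. x runs downhill along the bar (10 degrees below level), y level across, z up. Bar from x = -55 to 270; face of the red stop at x = 234, so a carrier at the stop has its groove point at x = 204. Rollers run freely: it rolls as soon as let go.
- empty_carrier: Second carrier, the same but with no vials on its shelves, standing nearby. Origin: centre of its underside. Not to be moved.

How it is judged:
On the way, in this order (a step that is already met when the one before it is completed fails the run):
1. the held carrier sits on the bar at the yellow band: groove point within 35 mm of the band's middle along the bar, 8 mm across it and 10 mm above its axis, carrier along the bar within 17 degrees (x of loaded_groove in the frame of rail_bar between -0.035 and 0.035 m and y of loaded_groove in the frame of rail_bar between -0.008 and 0.008 m and angle between the x axis of loaded_carrier and the x axis of rail_bar, either way round below 0.3 rad and z of loaded_groove in the frame of rail_bar between -0.006 and 0.01 m and contact force between the fingers and loaded_carrier above 0.5 N), for 0.1 s.
2. the carrier is let go on the upper half of the bar: no finger touches it, groove point less than 100 mm below the band's middle and still on the bar (x of loaded_groove in the frame of rail_bar between -0.045 and 0.1 m and y of loaded_groove in the frame of rail_bar between -0.008 and 0.008 m and angle between the x axis of loaded_carrier and the x axis of rail_bar, either way round below 0.3 rad and z of loaded_groove in the frame of rail_bar between -0.008 and 0.01 m and contact force between the fingers and loaded_carrier below 0.05 N), for 0.02 s.
At the end, for the whole second after the job is handed in: The loaded carrier hangs on the bar at rest against the red stop (groove point 192 to 214 mm below the band's middle along the bar, within 8 mm of its axis, carrier along the bar within 17 degrees, tilted less than 23 degrees), released; the empty carrier is within 20 mm of where it stood (x of loaded_groove in the frame of rail_bar between 0.192 and 0.214 m and y of loaded_groove in the frame of rail_bar between -0.008 and 0.008 m and angle between the x axis of loaded_carrier and the x axis of rail_bar, either way round below 0.3 rad and z of loaded_groove in the frame of rail_bar between -0.008 and 0.008 m and contact force between loaded_carrier and rail_bar above 0.3 N and angle between loaded_carrier's own z axis and vertical below 0.4 rad and linear speed of loaded_carrier below 0.03 m/s and contact force between the fingers and loaded_carrier below 0.05 N and distance of empty_carrier from where it was at the start of the episode below 0.02 m); the robot touches nothing.
It fails at once if the empty carrier is pushed more than 20 mm (distance of empty_carrier from where it was at the start of the episode above 0.02 m).
It fails at once if the loaded carrier is tipped by more than 40 degrees (angle between loaded_carrier's own z axis and vertical above 0.7 rad).
It also fails if it takes over 45 s, if anything falls off the work surface, if the arm or the gripper's body presses on something with over 40 N, if the wrist force passes 120 N, or if a joint passes its speed limit or range.

## Working session

There is one attempt and no reset: what is moved stays moved. The work goes in short steps, Python scripts to look and compute and a tool call to move; the robot and the scene stay as the last step left them, time stands still between calls to the robot, and variables do not carry over. Pictures are saved under pics/ and viewed, at most 10 in all, crops included, and the job is handed in when it is done.

Besides the shell and the picture viewer there is one more tool, called after "Emit:" as name(argument=value, ...) on one line, values as JSON. move_arm: Moves the arm, as the interface text tells. Its arguments: {"type":"object","properties":{"motion":{"type":"array","items":{"type":"array","items":{"type":"number"}}},"newtons":{"type":"number"}},"required":["motion"]}

```bash
mkdir -p pics; cat > h.py <<'E'
import numpy as np, cv2
from plant import r, eyes, finish_job
from scipy.spatial.transform import Rotation as R
def snap(n, f=None):
    s=eyes.snapshot(n)
    if f: cv2.imwrite('pics/'+f, s['frame'][:,:,::-1])
    return s
def cloud(s):
    z=s['z_map']; v,u=np.mgrid[:480,:640]
    p=cv2.undistortPoints(np.stack([u,v],-1).reshape(-1,1,2).astype(np.float64),s['intrinsics'],np.array(s['dist'],float)).reshape(480,640,2)
    c=np.dstack([p[...,0]*z,p[...,1]*z,z]); T=np.linalg.inv(s['world_to_cam'])
    w=c@T[:3,:3].T+T[:3,3]; w[z==0]=np.nan; return w
E
python3 - <<'E'
from h import *
a=snap('scene');b=snap('side')
cv2.imwrite('pics/a.png',np.vstack([cv2.resize(x['frame'],(400,300)) for x in (a,b)])[:,:,::-1])
cv2.imwrite('pics/sc.png',a['frame'][:,:,::-1]);cv2.imwrite('pics/sd.png',b['frame'][:,:,::-1])
for n,s in (('scene',a),('side',b)):
    w=cloud(s);hsv=cv2.cvtColor(s['frame'],cv2.COLOR_RGB2HSV)
    print(n,np.linalg.inv(s['world_to_cam'])[:3,3].round(2))
    for c,lo,hi in (('blue',(95,100,50),(130,255,255)),('yellow',(22,120,90),(35,255,255)),('red',(0,150,80),(8,255,255)),('black',(0,0,0),(180,255,45))):
        m=cv2.inRange(hsv,lo,hi)
        k,l,st,ce=cv2.connectedComponentsWithStats(m)
        for i in range(1,k):
            if st[i,4]>60:
                q=w[l==i];q=q[np.isfinite(q[:,0])]
                if len(q): print(c,st[i],np.percentile(q,[3,50,97],axis=0).round(3).tolist())
print(r.get_state())
E
```

```text
scene [ 0.16 -0.47  0.78]
blue [ 85 144  20  29  71] [[0.387, 1.432, -0.592], [0.388, 1.492, -0.556], [0.39, 1.63, -0.486]]
blue [   0  187   66   71 2192] [[-0.04, 0.769, -0.284], [0.036, 0.851, -0.269], [0.138, 1.031, -0.263]]
blue [211 198  37  56 819] [[0.398, 0.137, 0.005], [0.419, 0.174, 0.068], [0.455, 0.204, 0.1]]
blue [176 224  92 114 866] [[0.385, 0.036, -0.212], [0.387, 0.227, -0.175], [0.389, 0.452, -0.133]]
blue [263 251  31  25 245] [[0.4, -0.029, 0.082], [0.417, -0.015, 0.098], [0.457, 0.005, 0.1]]
blue [ 187  261   90  124 1315] [[0.385, 0.037, -0.566], [0.386, 0.212, -0.409], [0.387, 0.51, -0.299]]
blue [257 273  12  13  89] [[0.397, -0.002, 0.001], [0.405, 0.036, 0.006], [0.418, 0.048, 0.062]]
blue [285 288  23  17 206] [[0.422, -0.062, 0.003], [0.439, -0.045, 0.006], [0.457, -0.03, 0.013]]
yellow [164 159  27  18 249] [[0.409, 0.438, 0.001], [0.439, 0.47, 0.024], [0.48, 0.532, 0.027]]
yellow [441 284  19  25 132] [[0.583, -0.312, 0.139], [0.591, -0.291, 0.143], [0.599, -0.27, 0.148]]
red [470 214  23  28  74] [[0.788, -0.213, 0.012], [0.843, -0.199, 0.071], [0.882,
[... 2711 characters left out ...]
0.1, 'q': array([-1.08122202,  0.68990664, -0.19450638,  1.566256  ,  0.15730039,
        0.90250821, -0.21511432]), 'qd': array([-0.00190376, -0.00181709, -0.00234214, -0.00180907, -0.00076034,
        0.00122158,  0.00093229]), 'joint_torque': array([-4.69127655e-03, -5.28497779e+01, -1.27163865e+00, -1.53840923e+01,
       -5.24606032e-02,  1.92992862e-03,  6.35222955e-05]), 'tool_pos': array([0.27488977, 0.56065486, 0.23798156]), 'eef_rot': array([ 2.25893608e-01,  9.74151613e-01, -8.34709424e-04, -1.25044376e-04]), 'contact_force': array([-0.05151999, -0.34822281,  0.34620829]), 'moment': array([ 0.03043214, -0.0203129 ,  0.02282286]), 'finger_force': 0.0, 'opening': 0.9988970560015201}
```

View pics/sc.png

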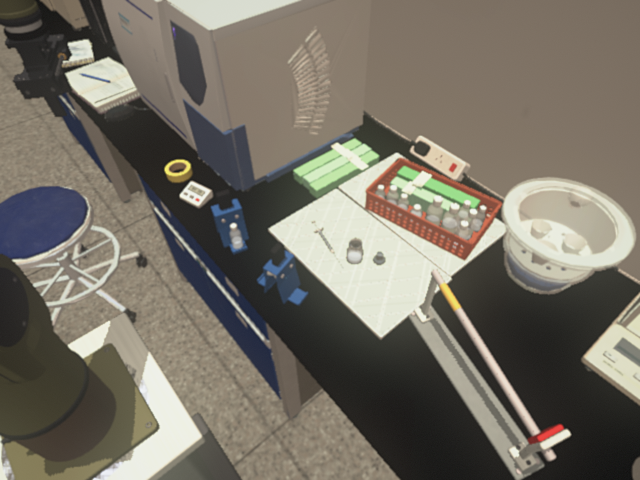

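View pics/sd.png

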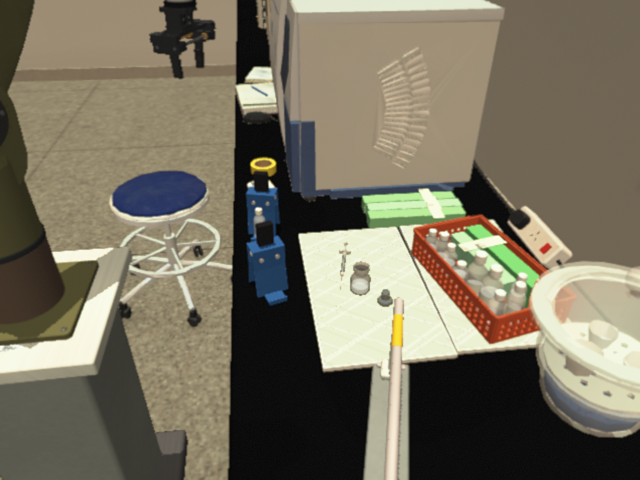

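The scene picture shows the loaded carrier (a vial is visible) at about px (231,222), the empty one at (281,275), the yellow band at (449,295) and the red stop at (548,437). In the side view the loaded carrier is behind the empty one at (262,195), and the band is at (398,325).

```bash
python3 - <<'E'
from h import *
def rect(p,n):
    (c,s,a)=cv2.minAreaRect((p[:,:2]*1000).astype(np.float32)); print(n,len(p),np.round(c,1),np.round(s,1),round(a,1),p[:,2].min().round(3),p[:,2].max().round(3))
P=[]
for n in('scene','side'):
    s=snap(n);w=cloud(s);p=w.reshape(-1,3);f=s['frame'].reshape(-1,3).astype(int)
    ok=np.isfinite(p[:,0]);p=p[ok];f=f[ok]
    for nm,cy in(('loaded',.17),('empty',-.015)):
        k=(abs(p[:,0]-.43)<.07)&(abs(p[:,1]-cy)<.07)
        for lo,hi in((.108,.145),(.132,.146),(.09,.100),(.02,.103)):
            q=p[k&(p[:,2]>lo)&(p[:,2]<hi)]
            if len(q)>4: rect(q,f'{n} {nm} {lo}')
    k=(p[:,0]>.5)&(p[:,0]<.68)&(p[:,1]<-.24)&(p[:,1]>-.5)&(p[:,2]>.085)&(p[:,2]<.17)
    q=p[k]; ff=f[k]
    d,m=None,None
    l=cv2.fitLine(q.astype(np.float32),cv2.DIST_HUBER,0,.01,.01).ravel()
    print(n,'bar',len(q),l.round(4), 'at band y: ',q.min(0).round(3),q.max(0).round(3))
    y=(ff[:,0]>150)&(ff[:,1]>100)&(ff[:,2]<90); rect(q[y],'yel'); print(q[y].mean(0))
    rr=(f[:,0]>120)&(f[:,1]<70)&(f[:,2]<70)&(p[:,1]<-.45)&(p[:,2]>.05); q=p[rr]
    if len(q)>4: rect(q,'red')
E
```

```text
scene loaded 0.108 222 [429.  187.3] [17.2 29.6] 87.0 0.108 0.144
scene loaded 0.132 102 [429.2 188. ] [15.7 29.3] 87.2 0.132 0.144
scene loaded 0.09 272 [430.4 188.4] [36.9 61.6] 74.7 0.09 0.1
scene loaded 0.02 1079 [426.9 174.2] [75.1 61.9] 75.6 0.02 0.102
scene empty 0.108 234 [430.6  -8.8] [30.8 13.8] 15.7 0.108 0.144
scene empty 0.132 123 [430.4  -8.6] [30.1 13.5] 17.9 0.132 0.144
scene empty 0.09 289 [430.3  -7.6] [60.5 35. ] 17.9 0.09 0.1
scene empty 0.02 926 [431.2  -9.1] [62.7 45. ] 14.7 0.02 0.102
scene bar 1737 [ 0.2721  0.9483  0.1634  0.5574 -0.4034  0.1215] at band y:  [ 0.524 -0.5    0.085] [ 0.613 -0.241  0.154]
yel 54 [ 591.6 -290.4] [46.4 14.1] 74.7 0.134 0.145
[ 0.58749217 -0.2912221   0.13937485]
red 130 [ 525.9 -519.5] [ 9.3 44.2] 73.8 0.118 0.137
side loaded 0.108 242 [430.2 187.4] [15.8 30.6] 84.5 0.108 0.142
side loaded 0.132 86 [430.7 188.2] [14.8 29.3] 76.6 0.132 0.142
side loaded 0.09 238 [430.4 189.6] [38.9 60. ] 74.4 0.09 0.1
side loaded 0.02 1079 [426.8 175.9] [75.9 60.9] 75.7 0.02 0.103
side empty 0.108 322 [429.3  -7. ] [30.  16.4] 20.2 0.108 0.142
side empty 0.132 122 [429.3  -6.9] [28.8 15.9] 19.2 0.132 0.142
side empty 0.09 340 [430.3  -6.6] [60.5 37.2] 16.0 0.09 0.1
side empty 0.02 1541 [430.4  -6.9] [60.9 46.4] 15.9 0.02 0.103
side bar 2148 [ 0.2777  0.9435  0.1808  0.5698 -0.3654  0.1268] at band y:  [ 0.535 -0.468  0.086] [ 0.613 -0.24   0.152]
yel 290 [ 591.7 -289. ] [47.7 12.8] 73.9 0.132 0.148
[ 0.59145018 -0.29053497  0.14133818]
```

```bash
python3 - <<'E'
from h import *
H=np.zeros((14,20))
for n in('scene','side'):
    p=cloud(snap(n)).reshape(-1,3);p=p[np.isfinite(p[:,0])]
    p=p[(p[:,2]>.03)&(p[:,0]>.2)&(p[:,0]<.9)&(p[:,1]>-.2)&(p[:,1]<.8)]
    np.maximum.at(H,(((p[:,0]-.2)/.05).astype(int),((p[:,1]+.2)/.05).astype(int)),p[:,2])
print('cols y from -.2 step .05')
for i,row in enumerate(H): print(round(.2+.05*i,2),(row*100).astype(int))
E
```

```text
cols y from -.2 step .05
0.2 [ 0  0  0  0  0  0  0  0  0  0  0  0  0 34 44 41  0  0  0  0]
0.25 [ 0  0  0  0  0  0  0  0  0  0  0  0  0 34 46 40 34 34  0  0]
0.3 [ 0  0  0  0  0  0  0  0  0  0  0  0  0  0 45 44 34 34  0  0]
0.35 [0 0 0 9 9 0 0 9 0 0 0 0 0 0 0 0 0 0 0 0]
0.4 [ 0  0  0 14 14  0  7 14 10  0  0  0  0  0  0  0  0  0  0  0]
0.45 [ 0  0  0 10  9  0  0 10  9 24 33 33 34 39 40 39 39 38 37 37]
0.5 [ 0  0  0  0  0  0  0  0  0 42 42 42 42 42 41 40 39  5  5  5]
0.55 [ 0  0  6  6  0  0  0  0  0 42 43 43 42  0 38  0  0  0  0  0]
0.6 [ 0  0  6  6  0  0  0  0  0 42 42 43  0  4  0  0  0  0  0  0]
0.65 [ 0  0  0  0  0  0  0  3  3 42 42 42  0  0  0  0  0  0  0  0]
0.7 [ 0  7  7  7  7  7  0  3  3 42 42 42  0  0  0  0  0  0  0  0]
0.75 [10 11 11  8  8  7  3  3  3 42 42 42  0  0  0  0  0  0  0  0]
0.8 [10 11  6  6  6  7  3  3  3 42 42 42  0  0  0  0  0  0  0  0]
0.85 [ 8  9  7  7  7  7  3  3  3 42 43 42  0  0  0  0  0  0  0  0]
```

```bash
python3 - <<'E'
from h import *
for n in('scene','side'):
    p=cloud(snap(n)).reshape(-1,3);p=p[np.isfinite(p[:,0])]
    for lo,hi in((.05,.12),(.15,.2),(.2,.25),(.25,.3),(.3,.4)):
        q=p[(p[:,2]>lo)&(p[:,2]<hi)&(p[:,0]>.4)&(p[:,0]<.9)&(p[:,1]>.22)&(p[:,1]<.6)]
        if len(q)<5: continue
        print(n,lo,len(q),'y1%',np.percentile(q[:,1],[1,5]).round(3),'x1%',np.percentile(q[:,0],[1,5]).round(3),'near front-corner minx+y',q[np.argmin(q[:,0]+q[:,1])].round(3), 'ymin for x<.55',q[q[:,0]<.55][:,1].min().round(3))
E
```

```text
scene 0.05 3810 y1% [0.269 0.271] x1% [0.492 0.496] near front-corner minx+y [0.501 0.274 0.087] ymin for x<.55 0.267
scene 0.15 3410 y1% [0.271 0.272] x1% [0.484 0.486] near front-corner minx+y [0.501 0.272 0.2  ] ymin for x<.55 0.268
scene 0.2 3851 y1% [0.271 0.272] x1% [0.483 0.484] near front-corner minx+y [0.501 0.274 0.207] ymin for x<.55 0.269
scene 0.25 4423 y1% [0.271 0.273] x1% [0.484 0.485] near front-corner minx+y [0.502 0.274 0.278] ymin for x<.55 0.272
scene 0.3 10654 y1% [0.272 0.273] x1% [0.488 0.493] near front-corner minx+y [0.505 0.274 0.302] ymin for x<.55 0.27
side 0.05 4768 y1% [0.27  0.273] x1% [0.499 0.504] near front-corner minx+y [0.502 0.272 0.081] ymin for x<.55 0.267
side 0.15 3957 y1% [0.271 0.273] x1% [0.489 0.501] near front-corner minx+y [0.502 0.273 0.159] ymin for x<.55 0.268
side 0.2 4331 y1% [0.272 0.273] x1% [0.484 0.501] near front-corner minx+y [0.502 0.274 0.237] ymin for x<.55 0.269
side 0.25 4770 y1% [0.273 0.274] x1% [0.486 0.496] near front-corner minx+y [0.503 0.276 0.282] ymin for x<.55 0.272
side 0.3 10703 y1% [0.273 0.274] x1% [0.493 0.503] near front-corner minx+y [0.506 0.275 0.305] ymin for x<.55 0.271
```

Emit:
move_arm(motion=[[-30, -43, 0, 0, 0, -4, 0], [-62, -88, 0, 0, 0, -8, 0], [-95, -135, 0, 0, 0, -11, 0], [-129, -183, 8, 0, 0, -11, 0], [-129, -183, 8, 0, 0, -11, 0]], newtons=25)

```text
clock: 1.02
tool_pos: [0.311, 0.3342, 0.2303]
eef_rot: [0.135, 0.991, -0.003, -0.0]
contact_force: [-0.1, 0.9, -0.6]
opening: 0.999
finger_force: 0.0
```

Emit:
move_arm(motion=[[-45, -35, 10, 0, 0, 0, 0], [-85, -65, 20, 0, 0, 0, 0], [-120, -90, 30, 0, 0, 0, 0], [-150, -109, 40, 0, 0, 0, 0], [-150, -109, 40, 0, 0, 0, 0]])

```text
clock: 1.65
tool_pos: [0.4287, 0.1944, 0.1902]
eef_rot: [0.134, 0.991, -0.0, 0.0]
contact_force: [-0.2, -0.4, 0.2]
opening: 0.997
finger_force: 0.0
```

```bash
python3 - <<'E'
from h import *
s=snap('wrist','w1.png');w=cloud(s);p=w.reshape(-1,3);p=p[np.isfinite(p[:,0])]
st=r.get_state();print(st['tool_pos'],R.from_quat(st['eef_rot']).as_matrix().round(3))
for lo,hi in((.108,.146),(.132,.146),(.09,.100)):
    q=p[(abs(p[:,0]-.43)<.07)&(abs(p[:,1]-.18)<.06)&(p[:,2]>lo)&(p[:,2]<hi)]
    if len(q)>4:print(lo,len(q),cv2.minAreaRect((q[:,:2]*1000).astype(np.float32)))
E
```

```text
[0.42763572 0.19631906 0.19059268] [[-0.965  0.262  0.   ]
 [ 0.262  0.965  0.001]
 [-0.     0.001 -1.   ]]
0.108 1695 ((430.37481689453125, 190.7822723388672), (13.974976539611816, 30.0428409576416), 75.88589477539062)
0.132 1407 ((430.4134216308594, 190.76531982421875), (13.90015983581543, 30.00733184814453), 74.88365173339844)
0.09 3228 ((430.5977478027344, 190.6809539794922), (34.07534408569336, 59.998321533203125), 75.51416015625)
```

View pics/w1.png

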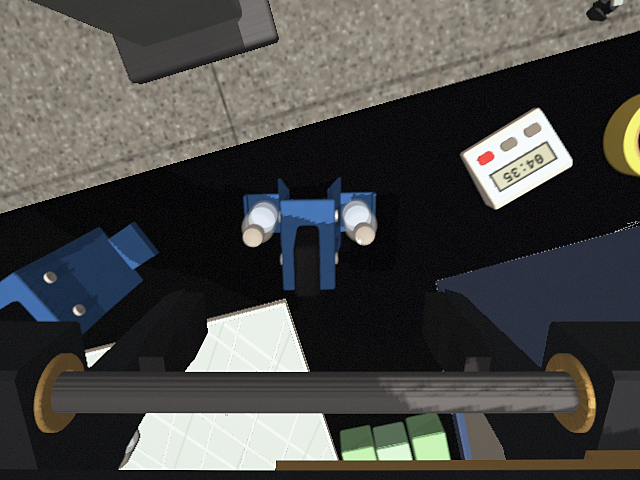

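The wrist view shows the loaded carrier's tab at about (308,265) between two vials. The box corner is at (437,283), clear of the fingers.

Emit:
move_arm(motion=[[0, -5, 25, 0, 0, 0, 0], [0, -5, 55, 0, 0, 0, 0], [0, -5, 85, 0, 0, 0, 0], [0, -5, 85, 0, 0, 0, 0], [0, -5, 85, 0, 0, 0, 0]])

```text
clock: 2.33
tool_pos: [0.4255, 0.1925, 0.1066]
eef_rot: [0.131, 0.991, 0.001, 0.0]
contact_force: [-0.6, -0.3, 0.8]
opening: 0.999
finger_force: 0.0
```

Emit:
move_arm(motion=[[0, 0, 2, 0, 0, 0, 0.5], [0, 0, 2, 0, 0, 0, 1], [0, 0, 2, 0, 0, 0, 1], [0, 0, 2, 0, 0, 0, 1], [0, 0, 2, 0, 0, 0, 1]])

```text
clock: 2.95
tool_pos: [0.4255, 0.1909, 0.1038]
eef_rot: [0.132, 0.991, 0.0, 0.0]
contact_force: [-0.5, -0.8, -0.1]
opening: 0.452
finger_force: 0.0
```

Emit:
move_arm(motion=[[0, 0, 0, 0, 0, 0, 1], [0, 0, 0, 0, 0, 0, 1]])

```text
clock: 3.2
tool_pos: [0.4255, 0.191, 0.1037]
eef_rot: [0.132, 0.991, 0.0, -0.0]
contact_force: [1.3, -0.8, -0.2]
opening: 0.227
finger_force: 0.0
```

Emit:
move_arm(motion=[[0, 0, 0, 0, 0, 0, 1], [0, 0, 0, 0, 0, 0, 1], [0, 0, 0, 0, 0, 0, 1]])

```text
clock: 3.58
tool_pos: [0.4254, 0.1909, 0.1037]
eef_rot: [0.132, 0.991, -0.0, -0.0]
contact_force: [0.3, 0.7, -1.8]
opening: 0.155
finger_force: 25.0
```

Emit:
move_arm(motion=[[0, 0, -25, 0, 0, 0, 1], [0, 0, -65, 0, 0, 0, 1], [0, 0, -110, 0, 0, 0, 1], [0, 0, -150, 0, 0, 0, 1], [0, 0, -180, 0, 0, 0, 1]])

```text
clock: 4.2
tool_pos: [0.4254, 0.1908, 0.2853]
eef_rot: [0.132, 0.991, 0.0, 0.0]
contact_force: [0.8, 0.2, -2.5]
opening: 0.154
finger_force: 25.0
```

Emit:
move_arm(motion=[[-5, -35, -2, 0, 0, 0, 1], [-30, -75, -2, 0, 0, 9, 1], [-65, -120, -2, 0, 0, 19, 1], [-103, -165, -2, 0, 0, 29, 1], [-143, -208, -2, 0, 0, 39, 1]])

```text
clock: 4.82
tool_pos: [0.5093, -0.0489, 0.2856]
eef_rot: [0.457, 0.889, -0.0, -0.0]
contact_force: [1.6, 0.7, -1.9]
opening: 0.155
finger_force: 25.0
```

Emit:
move_arm(motion=[[-50, -15, 0, 0, 0, 10, 1], [-105, -31, 0, 0, 0, 20, 1], [-160, -47, 0, 0, 0, 30.5, 1], [-210, -62, 0, 0, 0, 41, 1], [-241, -71, 0, 0, 0, 51.5, 1]])

```text
clock: 5.45
tool_pos: [0.5925, -0.2871, 0.285]
eef_rot: [0.799, 0.601, -0.001, -0.0]
contact_force: [0.1, 0.1, -2.5]
opening: 0.155
finger_force: 25.0
```

Emit:
move_arm(motion=[[0, 0, 0, 0, 0, 0, 1], [0, 0, 0, 0, 0, 0, 1], [0, 0, 0, 0, 0, 0, 1]])

```text
clock: 5.82
tool_pos: [0.593, -0.2821, 0.2856]
eef_rot: [0.796, 0.606, 0.0, -0.001]
contact_force: [-0.7, 0.3, -2.0]
opening: 0.156
finger_force: 25.0
```

```bash
python3 - <<'E'
from h import *
st=r.get_state();M=R.from_quat(st['eef_rot']).as_matrix();print(st['tool_pos'],M.round(3),st['q'].round(2))
for n in('scene','side','wrist'):
    s=snap(n,n+'2.png');w=cloud(s);hsv=cv2.cvtColor(s['frame'],cv2.COLOR_RGB2HSV)
    ok=np.isfinite(w[...,0])
    near=ok&(abs(w[...,0]-.59)<.1)&(abs(w[...,1]+.29)<.12)
    def rc(m,t):
        q=w[m]
        if len(q)>8: (c,sz,a)=cv2.minAreaRect((q[:,:2]*1000).astype(np.float32));print(n,t,len(q),np.round(c,1),np.round(sz,1),round(a,1),np.percentile(q[:,2],[2,50,98]).round(4))
    bl=(cv2.inRange(hsv,(95,100,30),(130,255,255))>0)&near
    rc(bl,'blue all')
    if bl.any():
        zt=np.percentile(w[bl][:,2],98); rc(bl&(w[...,2]>zt-.006),'blue top')
    rc((cv2.inRange(hsv,(22,120,90),(35,255,255))>0)&near,'yellow')
    b=ok&(w[...,2]>.085)&(w[...,2]<.135)&(w[...,1]<-.35)&(w[...,1]>-.49)&(abs(w[...,0]-.56)<.04)
    if b.sum()>50: print(n,'bar',b.sum(),cv2.fitLine(w[b].astype(np.float32),cv2.DIST_HUBER,0,.01,.01).ravel().round(4))
E
```

```text
[ 0.59298712 -0.28210181  0.28562223] [[ 0.266  0.964 -0.   ]
 [ 0.964 -0.266  0.002]
 [ 0.001 -0.001 -1.   ]] [ 0.32  0.69  0.11  1.41 -0.08  1.05  0.17]
scene blue all 118 [ 604.3 -311.1] [21.6 68.3] 72.6 [0.1851 0.2793 0.2811]
scene blue top 103 [ 586.1 -305.3] [21.6 30. ] 72.7 [0.2777 0.2794 0.2812]
scene bar 958 [ 0.2758  0.945   0.1757  0.5505 -0.4289  0.1166]
side blue all 1203 [ 589.5 -291.4] [ 52.2 106.8] 75.0 [0.1843 0.2413 0.2814]
side blue top 489 [ 587.4 -297.5] [38.8 32.3] 74.0 [0.2759 0.2774 0.2857]
side bar 1317 [ 0.284   0.9405  0.1865  0.5496 -0.4338  0.1142]
wrist blue all 6025 [ 586.7 -297.2] [ 88.8 191.9] 81.7 [0.1851 0.2777 0.2798]
wrist blue top 3526 [ 589.4 -284.7] [58.8 38.9] 74.0 [0.2766 0.2784 0.2818]
wrist bar 122 [ 0.7012  0.6626  0.263   0.5368 -0.4831  0.1066]
```

View pics/wrist2.png

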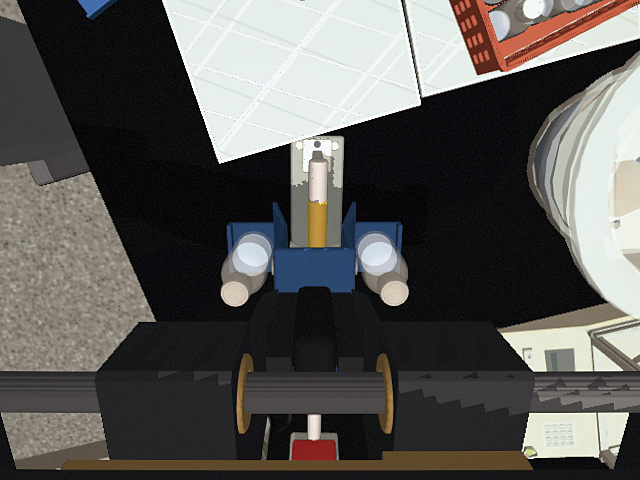

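View pics/side2.png

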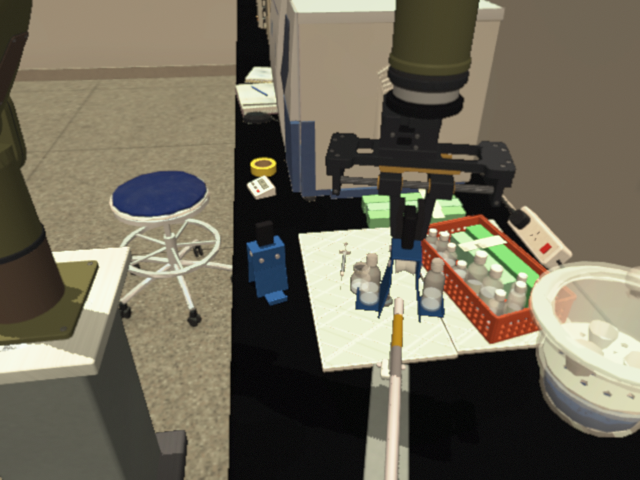

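The wrist view shows the uphill end of the bar with the yellow band at (317,220), in line with the carrier's top plate at (315,268). The side view shows the carrier upright above the band.

```bash
python3 - <<'E'
from h import *
st=r.get_state();M=R.from_quat(st['eef_rot']).as_matrix();t=st['tool_pos']
for n in('wrist','side','scene'):
    s=snap(n);l=(cloud(s)-t)@M*1000  # tool frame mm
    ok=np.isfinite(l[...,0]);x,y,z=l[...,0],l[...,1],l[...,2]
    f=cv2.cvtColor(s['frame'],cv2.COLOR_RGB2HSV);bl=cv2.inRange(f,(95,100,30),(130,255,255))>0
    top=ok&bl&(abs(z-7)<5)&(abs(y)<40)&(abs(x)<60)
    print(n,'plate y',np.percentile(y[top],[1,99]).round(1),'x',np.percentile(x[top],[1,99]).round(1))
    for a in (60,50,40,30,20,-30,-50,-80,-110,-140,-170):
        b=ok&(abs(x-a)<5)&(z>128)&(z<185)&(abs(y)<25)
        if b.sum()>10: print(a,b.sum(),'bar y',np.percentile(y[b],[2,98]).round(1),'top z',np.percentile(z[b],3).round(1))
E
```

```text
wrist plate y [-16.7  16.2] x [ 7.5 26.2]
50 141 bar y [-4.   8.8] top z 133.3
40 279 bar y [-4.6  8.9] top z 133.8
30 265 bar y [-4.7  9.1] top z 135.4
20 260 bar y [-4.8  9.1] top z 137.2
side plate y [-17.3  14.6] x [-35.2   2.5]
50 14 bar y [-4.6  4.3] top z 134.5
40 57 bar y [-4.5  8. ] top z 134.6
30 66 bar y [-5.3  8.3] top z 136.5
20 59 bar y [-5.1  8.4] top z 137.9
-30 79 bar y [-6.   7.2] top z 146.1
-50 85 bar y [-6.3  7.4] top z 149.8
-80 93 bar y [-6.5  6.7] top z 155.2
-110 92 bar y [-6.7  6.1] top z 160.5
-140 110 bar y [-7.4  5.7] top z 166.0
-170 118 bar y [-7.4  5.3] top z 171.2
scene plate y [-14.7  13.4] x [-35.5  18.8]
-30 52 bar y [-5.9  5.7] top z 144.6
-50 51 bar y [-6.   5.5] top z 147.7
-80 54 bar y [-6.6  5.2] top z 153.3
-110 65 bar y [-7.9  6.3] top z 159.1
-140 64 bar y [-7.1  6.5] top z 163.9
-170 69 bar y [-7.7  4.4] top z 169.6
```

Emit:
move_arm(motion=[[0, 1.5, 20, 0, 0, 0.9, 1], [0, 1.5, 50, 0, 0, 0.9, 1], [0, 1.5, 80, 0, 0, 0.9, 1], [0, 1.5, 92, 0, 0, 0.9, 1], [0, 1.5, 96, 0, 0, 0.9, 1]])

```text
clock: 6.75
tool_pos: [0.5946, -0.2844, 0.1895]
eef_rot: [0.801, 0.598, -0.0, -0.0]
contact_force: [1.4, 0.1, -1.5]
opening: 0.16
finger_force: 25.0
```

Emit:
move_arm(motion=[[0, 0, 1, 0, 0, 0, 1], [0, 0, 2, 0, 0, 0, 1], [0, 0, 3, 0, 0, 0, 1], [0, 0, 3, 0, 0, 0, 1]])

```text
clock: 7.25
tool_pos: [0.5946, -0.2844, 0.187]
eef_rot: [0.801, 0.598, 0.0, 0.0]
contact_force: [0.6, -0.2, -1.5]
opening: 0.154
finger_force: 25.0
```

```bash
python3 - <<'E'
from h import *
st=r.get_state();M=R.from_quat(st['eef_rot']).as_matrix();t=st['tool_pos'];print(t,st['contact_force'],st['moment'])
s=snap('side');cv2.imwrite('pics/s3.png',cv2.resize(s['frame'][170:380,310:530],(800,600)[:1]+(764,))[:600,:,::-1])
for n in('wrist','side'):
    s=snap(n);l=(cloud(s)-t)@M*1000
    ok=np.isfinite(l[...,0]);x,y,z=l[...,0],l[...,1],l[...,2]
    for a in (60,50,40,-50,-80,-140):
        b=ok&(abs(x-a)<5)&(z>25)&(z<85)&(abs(y)<20)
        if b.sum()>10: print(n,a,b.sum(),'bar y',np.percentile(y[b],[2,98]).round(1),'top z',np.percentile(z[b],3).round(1))
E
```

```text
[ 0.59456117 -0.28444353  0.18696456] [ 0.57911471 -0.24923942 -1.50920167] [-0.08006211  0.08526669  0.03799498]
wrist 50 451 bar y [-6.8  5.8] top z 34.5
wrist 40 587 bar y [-7.   6.3] top z 34.9
wrist -140 190 bar y [-6.   7.8] top z 67.0
side -50 85 bar y [-7.3  6.4] top z 51.3
side -80 89 bar y [-7.   6.3] top z 56.5
side -140 111 bar y [-6.8  6.5] top z 68.0
```

View pics/s3.png

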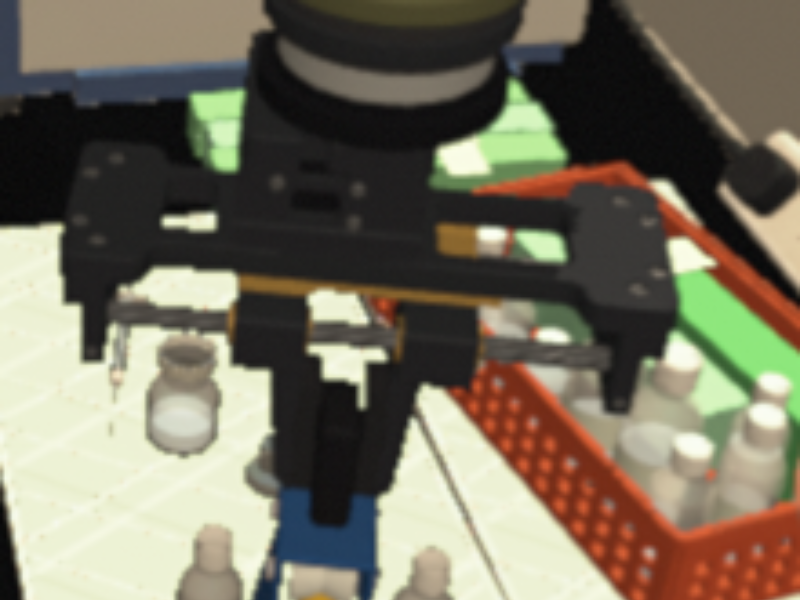

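The crop shows the carrier upright, straddling the bar, with the yellow band just below the plate at (320,598). The bar is centred to within 0.5 mm. About 4–5 mm remain to contact.

Emit:
move_arm(motion=[[0, 0, 1.5, 0, 0, 0, 1], [0, 0, 3, 0, 0, 0, 1], [0, 0, 4, 0, 0, 0, 1], [0, 0, 4, 0, 0, 0, 1]])

```text
clock: 7.9
tool_pos: [0.5944, -0.2844, 0.1825]
eef_rot: [0.801, 0.598, -0.0, -0.0]
contact_force: [-0.6, -0.3, -1.7]
opening: 0.157
finger_force: 25.0
```

Emit:
move_arm(motion=[[0, 0, 0.7, 0, 0, 0, 1], [0, 0, 1.4, 0, 0, 0, 1], [0, 0, 1.4, 0, 0, 0, 1]])

```text
clock: 8.28
tool_pos: [0.5945, -0.2844, 0.1813]
eef_rot: [0.801, 0.598, 0.0, 0.0]
contact_force: [-0.6, 0.3, -1.4]
opening: 0.156
finger_force: 25.0
```

Emit:
move_arm(motion=[[0, 0, 0.7, 0, 0, 0, 1], [0, 0, 1.4, 0, 0, 0, 1], [0, 0, 1.4, 0, 0, 0, 1]])

```text
clock: 8.65
tool_pos: [0.5947, -0.2848, 0.1806]
eef_rot: [0.801, 0.598, 0.0, 0.001]
contact_force: [-1.8, -0.7, 4.0]
opening: 0.159
finger_force: 25.0
```

Contact: the vertical force went from -1.4 to +4 N. Releasing now.

Emit:
move_arm(motion=[[0, 0, 0, 0, 0, 0, 0], [0, 0, 0, 0, 0, 0, 0], [0, 0, 0, 0, 0, 0, 0], [0, 0, 0, 0, 0, 0, 0], [0, 0, 0, 0, 0, 0, 0]])

```text
clock: 9.28
tool_pos: [0.5945, -0.2844, 0.1798]
eef_rot: [0.801, 0.598, 0.0, -0.0]
contact_force: [0.1, -0.7, -0.1]
opening: 0.696
finger_force: 0.0
```

Emit:
move_arm(motion=[[0, 0, 0, 0, 0, 0, 0], [0, 0, 0, 0, 0, 0, 0], [0, 0, 0, 0, 0, 0, 0], [0, 0, 0, 0, 0, 0, 0], [0, 0, 0, 0, 0, 0, 0]])

```text
clock: 9.9
tool_pos: [0.5945, -0.2844, 0.1799]
eef_rot: [0.801, 0.598, 0.0, -0.0]
contact_force: [-0.6, 0.3, 0.3]
opening: 0.999
finger_force: 0.0
```

```bash
python3 - <<'E'
from h import *
s=snap('scene','s4.png');w=cloud(s);f=cv2.cvtColor(s['frame'],cv2.COLOR_RGB2HSV)
b=(cv2.inRange(f,(95,100,30),(130,255,255))>0)&(w[...,1]<-.2)&(w[...,2]>.05)
print(b.sum(),np.percentile(w[b],[2,50,98],axis=0).round(3))
E
```

```text
1497 [[ 0.501 -0.462  0.053]
 [ 0.538 -0.427  0.129]
 [ 0.567 -0.393  0.151]]
```

View pics/s4.png

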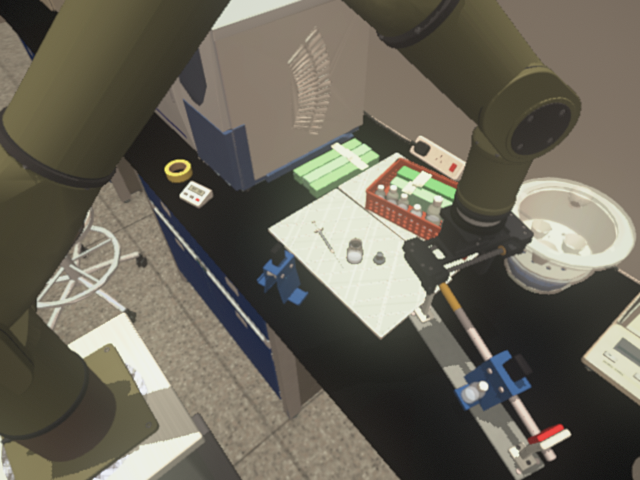

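The carrier is free on the bar at about (495,383) and rolling towards the red stop at (548,437). The empty carrier is still in its place at (281,275). Next I lift the gripper clear and wait for it to stop.

Emit:
move_arm(motion=[[0, 0, -30, 0, 0, 0, 0], [0, 0, -80, 0, 0, 0, 0], [0, 0, -120, 0, 0, 0, 0], [0, 0, -120, 0, 0, 0, 0], [0, 0, -120, 0, 0, 0, 0]])

```text
clock: 10.58
tool_pos: [0.5939, -0.2841, 0.2991]
eef_rot: [0.801, 0.598, -0.0, -0.001]
contact_force: [-0.5, -0.4, 0.7]
opening: 0.999
finger_force: 0.0
```

Emit:
move_arm(motion=[[0, 0, 0, 0, 0, 0, 0], [0, 0, 0, 0, 0, 0, 0], [0, 0, 0, 0, 0, 0, 0], [0, 0, 0, 0, 0, 0, 0], [0, 0, 0, 0, 0, 0, 0]])

```text
clock: 11.2
tool_pos: [0.5944, -0.2844, 0.2998]
eef_rot: [0.801, 0.598, -0.0, -0.0]
contact_force: [-0.8, 0.6, -0.2]
opening: 0.999
finger_force: 0.0
```

Emit:
move_arm(motion=[[0, 0, 0, 0, 0, 0, 0], [0, 0, 0, 0, 0, 0, 0], [0, 0, 0, 0, 0, 0, 0], [0, 0, 0, 0, 0, 0, 0], [0, 0, 0, 0, 0, 0, 0]])

```text
clock: 11.82
tool_pos: [0.5945, -0.2844, 0.2999]
eef_rot: [0.801, 0.598, 0.0, -0.0]
contact_force: [-0.0, 0.2, -0.0]
opening: 1.001
finger_force: 0.0
```

```bash
python3 - <<'E'
from h import *
for i in range(6):
    s=snap('scene','s5.png');w=cloud(s);f=cv2.cvtColor(s['frame'],cv2.COLOR_RGB2HSV)
    b=(cv2.inRange(f,(95,100,30),(130,255,255))>0)&(w[...,1]<-.2)&(w[...,2]>.05)
    q=w[b]; u=(q[:,:2]-[.5915,-.29])@[-.28,-.96]/np.cos(np.radians(10))
    if i%5==0: print(b.sum(),np.percentile(q,[2,50,98],axis=0).round(3).tolist(),np.percentile(u,[2,98]).round(3))
E
```

```text
1499 [[0.491, -0.515, 0.052], [0.523, -0.482, 0.128], [0.554, -0.446, 0.141]] [0.172 0.237]
1496 [[0.491, -0.515, 0.052], [0.523, -0.482, 0.129], [0.554, -0.446, 0.141]] [0.172 0.237]
```

View pics/s5.png

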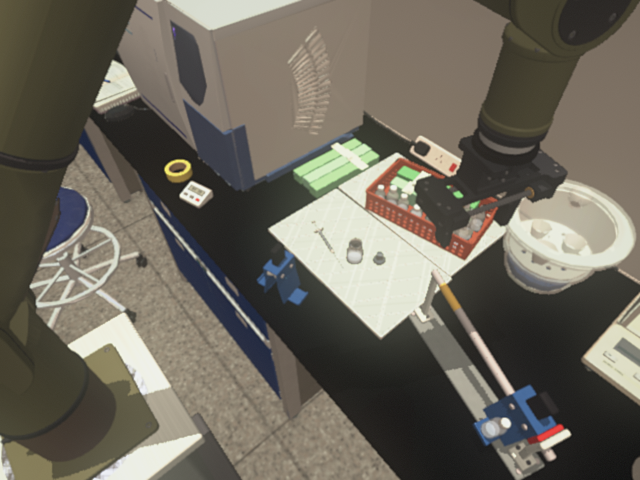

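The carrier is at rest against the red stop at about (520,415), with its centre roughly 204 mm down the bar and not moving. The empty carrier is still at (281,275).

```bash
python3 -c "
from h import *
print(finish_job())"
```

```text
the job is handed in; nothing more can be done
None
```

The loaded carrier was set on the bar at the yellow band, let go, and rolled down to rest against the red stop, about 204 mm down the bar; the empty carrier was left where it stood, and the job is handed in (no verdict was returned).

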